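# Turn the handheld terminal over onto its charging pad

### The job

In the mobile lab van a handheld terminal lies screen down on the desk, in front of the raised charging pad. Push it up against the pad's front edge, tip it up on end there (the round studs on its sides, near the end away from the pad, make a good pivot to hold it by) and on over, so that it finally lies screen up, flat and square on the middle of the pad, and let go of it. Leave the other terminal, which lies screen up on the desk, where it is.

Things in the scene. Friction and masses are not known exactly. Their poses are not given: they have to be found in the camera images.
- terminal_mid (a point): Centre of the terminal to turn over: grey slab 100 mm long (x), 52 wide (y), 16 thick (z), 0.16 kg; z points out of its back, the dark screen is on -z. Starts screen down, +x end towards the pad's front edge, 10 to 60 mm off, up to 12 degrees askew. Round studs stand 4 mm out of both sides 37 mm towards -x, half-way up: pinched there (60 mm over both) it swings freely between the fingers.
- pad_mid (a point): Middle of the charging pad's top: a flat white block fixed to the desk, top 18 mm above the desk, 150 mm long (x), 110 wide (y). x points from the front edge, where the terminal lies, to the rear; z up. The front edge, 75 mm before this point (-x), is an upright face rising from the desk: the fence. From 75 to 100 mm past this point a cross bar stands 8 mm above the top.
- spare_mid (a point): Centre of the other terminal, same size and look but lying screen up on the desk, on the side of the pad away from the robot: not to be moved. x along its length, z up.

How it is judged:
By the outcome, as a careful person would: the job done as asked, in the order asked, and still so for the second after the job is handed in, with the robot touching nothing.
It also fails if it takes over 45 s, if anything falls off the work surface, if the arm or the gripper's body presses on something with over 40 N, if the wrist force passes 120 N, or if a joint passes its speed limit or range.

### The arm

A 6-joint arm with a two-finger parallel gripper is mounted at the origin on the work surface. World frame = base frame: x ahead of the robot, y to its left, z up, the work surface at z = 0. Lengths are in m, angles in rad, forces in N, time in s.
With the tool pointing down it reaches from about 0.25 to 0.775 m from the base axis. Payload 4 kg.
Tool frame: the origin (TCP) lies at the very end of the fingers, on their centre line; the grasp point (between the pads) lies hold_point_z behind it (hold_point_z is the distance from the TCP to the grasp point, in m); z points along the fingers, y is the direction in which the jaws open and shut (so a half turn about z gives the same grasp; the last joint's range is limited). The gripper opens to 94 mm and grips with 3 to 60 N. Pads are 16 mm wide; open, the fingers measure 119 mm over their backs; the gripper's body (75 mm by 177 mm) begins 78 mm behind the grasp point.
Start: joints at [-1.306, 0.087, 1.371, -0, 1.684, -0.103], TCP at [0.198, -0.513, 0.206] pointing down, gripper open.
Joint ranges: [-3.1, 3.1], [-0.76, 2.03], [0.27, 2.55], [-1.08, 4.22], [0.17, 2.65], [-2.57, 2.57]. Speed limits (rad/s): [2.79, 2.79, 3.14, 3.14, 3.14, 3.14].

### API

Orientations are given as [roll, pitch, yaw] about the fixed x, y, z axes, in that order (R = Rz(yaw) Ry(pitch) Rx(roll)).
In Python, from bench import * gives the robot as it stands.
- The arm moves only by the tool step_arm, never from a script. Its argument "increments" is text: rows parted by semicolons, each of 6 numbers parted by spaces: the shift along the tool's x, y, z in cm, then the turn, a rotation vector about the tool's x, y, z in rad. A call has 1 to 5 rows; each row shifts and turns the commanded pose from where the row before left it, along the tool's axes as they then stand; what a row does not reach is not made up. A row lasts 1/10 s, in which the tool goes at most 50 mm and 8.59 degrees, less where a joint would pass 70% of its speed; a pose out of reach is approached as far as the arm can. A call is refused whole if a number of a shift passes 5 or a number of a turn 0.15, either way. A call with a gripper value outside its range is refused whole. "claw" is the gripper's target within -1 to 1 (shut at 1, half-way at 0, fully open at -1), set as the call begins (left out, the last holds). The fingers move at their own pace and stop on an object; the grip force is fixed at half the most. Time passes only in rows, so rows that do not move let the fingers close. It gives the time, the measured TCP pose, the force and the opening at its end, in the units of the state.
- get_obs(): the state, without advancing time (a new reading comes with each control period).
- snapshot(name): name is "scene" or "side" or "wrist"; returns the picture (384x512x3 uint8, red, green, blue); there is no depth.
- calibration(name): a dict with "camera_matrix" (3x3 intrinsics, pixels), "eye" and "orientation" of the camera in the world; the wrist camera has in their place "tool_from_camera" (4x4, takes a point from camera to tool coordinates, whose origin is the TCP and whose axes are the flange's). Camera axes: x right, y up, looking along -z (the intrinsics and any distortion apply to the point x, -y, -z); pixel columns grow to the right and rows downward; lengths in m; the calibration is good to about 2 mm. A picture is of the moment at which its call begins: read the wrist's pose just before it. calibration takes no time and is no camera call.
- close_job(): hands the job in, once; it reports no verdict.
The state is a dict: "time": time; "joint_positions": joint angles; "qvel": joint speeds; "joint_torque": joint torques, N m; "tool_pos": TCP position; "ee_rot": TCP orientation; "wrist_force": force on the tool from outside, world axes, zero at the start; "wrist_torque": the same for the moment, N m; "width": finger opening in m.
Only numpy, scipy, OpenCV 4.12 (cv2) and the standard library are available. Lean on these libraries where they do the work, as an engineer would, in place of code of your own. Each camera call takes 0.05 s, during which the arm holds its last target. There are 200 camera calls.

## Working session

There is one attempt and no reset: what is moved stays moved. The work goes in short steps, Python scripts to look and compute and a tool call to move; the robot and the scene stay as the last step left them, time stands still between calls to the robot, and variables do not carry over. Pictures are saved under pics/ and viewed, about 8 in all and at most 12, crops included, and the job is handed in when it is done.

Besides the shell and the picture viewer there is one more tool, called after "Request:" as name(argument=value, ...) on one line, values as JSON. step_arm: Moves the arm, as the interface text tells. Its arguments: {"type":"object","properties":{"increments":{"type":"string"},"claw":{"type":"number"}},"required":["increments"]}

```bash
ls; mkdir -p pics; python3 - <<'E'
from bench import *
import cv2
o=get_obs();print(o)
for n in("scene","side","wrist"):
    c=calibration(n);print(n,c)
a=snapshot("scene");b=snapshot("side")
cv2.imwrite("pics/scene0.png",a[:,:,::-1]);cv2.imwrite("pics/side0.png",b[:,:,::-1])
E
```

```text
pics
{'time': 0.0, 'joint_positions': array([-1.30610291e+00,  8.79186642e-02,  1.37222583e+00, -1.76423622e-05,
        1.68358643e+00, -1.03123001e-01]), 'qvel': array([ 2.09152679e-03, -6.70593840e-04,  6.14991881e-04, -5.01247949e-04,
       -2.59175925e-04,  6.66679074e-05]), 'joint_torque': array([-2.93542238e-03, -3.40189326e+01, -3.02431619e+01,  7.15948013e-02,
        3.29794642e-02, -1.75500436e-04]), 'tool_pos': array([ 0.19760455, -0.51269807,  0.20433845]), 'ee_rot': array([-3.13946394e+00, -2.02672933e-04,  3.67814233e-01]), 'wrist_force': array([-0.98891881,  0.08274068, -0.3609982 ]), 'wrist_torque': array([ 0.03227366,  0.00472909, -0.04669959]), 'width': 0.09363655461570705}
scene {'camera_matrix': array([[421.41673607,   0.        , 257.54851273],
       [  0.        , 421.41673607, 198.67348677],
       [  0.        ,   0.        ,   1.        ]]), 'eye': array([1.02000246, 0.43695478, 0.46995128]), 'orientation': array([ 0.93228123, -0.02164079,  2.3582385 ])}
side {'camera_matrix': array([[480.10483848,   0.        , 260.15227022],
       [  0.        , 480.10483848, 195.41317893],
       [  0.        ,   0.        ,   1.        ]]), 'eye': array([ 0.3311376 , -0.43976426,  0.41168157]), 'orientation': array([ 0.99933403, -0.01432911, -0.56598941])}
wrist {'camera_matrix': array([[333.46919789,   0.        , 254.75222306],
       [  0.        , 333.46919789, 183.95854363],
       [  0.        ,   0.        ,   1.        ]]), 'tool_from_camera': array([[-3.59385405e-04,  9.57856247e-01,  2.87247768e-01,
         8.44737905e-02],
       [ 9.99999843e-01,  2.20465791e-04,  5.15968545e-04,
        -8.80645697e-04],
       [ 4.30895387e-04,  2.87247909e-01, -9.57856176e-01,
        -1.79787488e-01],
       [ 0.00000000e+00,  0.00000000e+00,  0.00000000e+00,
         1.00000000e+00]])}
```

View pics/scene0.png

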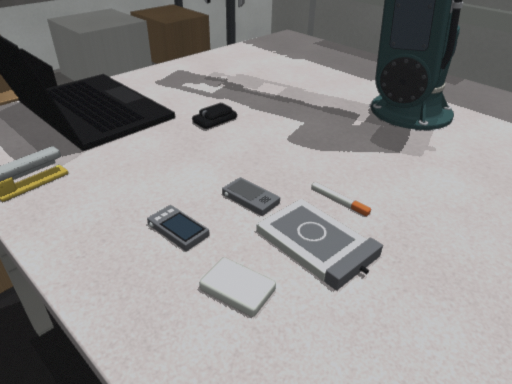

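View pics/side0.png

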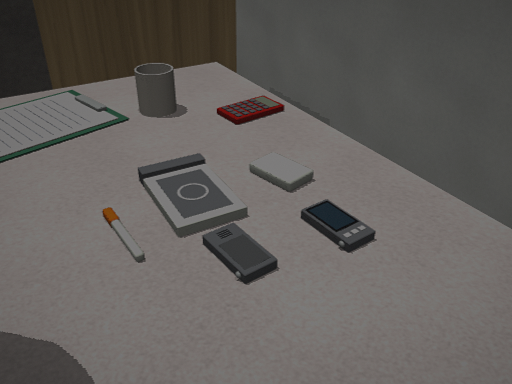

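```bash
python3 -c "
import bench
print([n for n in dir(bench) if not n.startswith('__')], getattr(bench,'hold_point_z',None))"
```

```text
['IKError', 'calibration', 'close_job', 'get_obs', 'hold_point_z', 'snapshot'] 0.0188
```

```bash
python3 - <<'E'
import cv2,numpy as np
a=cv2.imread("pics/scene0.png")[170:290,214:390];b=cv2.imread("pics/side0.png")[150:285,130:300]
f=lambda i:cv2.resize(i,None,fx=4.4,fy=4.4,interpolation=cv2.INTER_CUBIC)
cv2.imwrite("pics/a.png",f(a));cv2.imwrite("pics/b.png",f(b))
E
```

```text
(no output)
```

View pics/b.png

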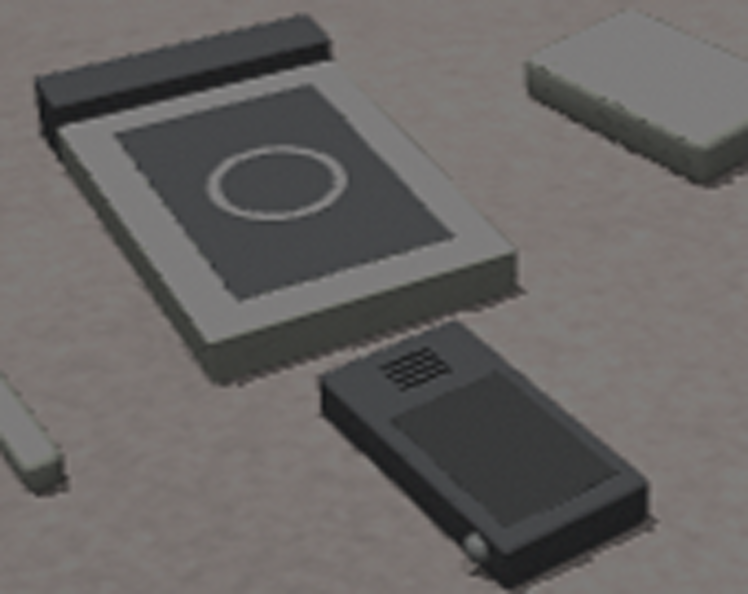

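View pics/a.png

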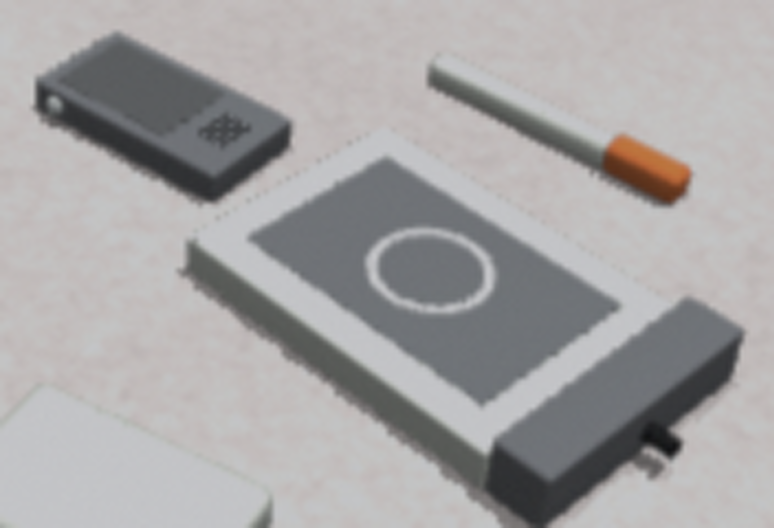

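```bash
cat > h.py <<'E'
from bench import *
import numpy as np, cv2
from scipy.spatial.transform import Rotation as R
from scipy.optimize import least_squares
def proj(P,name,tool=None):
    c=calibration(name);P=np.atleast_2d(P)
    if name=="wrist":
        T=np.eye(4);T[:3,:3]=R.from_euler('xyz',tool[1]).as_matrix();T[:3,3]=tool[0];T=T@c["tool_from_camera"]
    else:
        T=np.eye(4);T[:3,:3]=R.from_euler('xyz',c["orientation"]).as_matrix();T[:3,3]=c["eye"]
    q=(P-T[:3,3])@T[:3,:3];q=q*[1,-1,-1];u=q@c["camera_matrix"].T
    return u[:,:2]/u[:,2:]
def fit(model,obs,z,x0,tool=None):
    """model Nx3; obs list (name,idx,px) ; returns x,y,yaw"""
    def W(p):
        return model@R.from_euler('z',p[2]).as_matrix().T+[p[0],p[1],z]
    f=lambda p:np.concatenate([(proj(W(p)[i],n,tool)-px).ravel() for n,i,px in obs])
    s=least_squares(f,x0,loss='soft_l1');return s.x,f(s.x).reshape(-1,2)
E
python3 - <<'E'
from h import *
np.set_printoptions(precision=4,suppress=True)
S=lambda a:(np.array(a)+.5)/4.4-.5+[130,150]
C=lambda a:(np.array(a)+.5)/4.4-.5+[214,170]
# pad: 0 front-left(+y) 1 front-right 2 rear-left 3 rear-right 4 centre
pad=np.array([[-75,55,0],[-75,-55,0],[75,55,0],[75,-55,0],[0,0,0]])/1e3
# identify: side cam at y=-.44 looking to +y ; bar to upper-left
for yaw in(0,1.57,3.1,-1.57,.8,2.3,-.8,-2.3):
  for sw in (0,1):
    fi=[0,1] if sw==0 else [1,0]; ri=[2,3] if sw==0 else [3,2]
    x,r=fit(pad,[("side",[1,0,3,2,4],S([[210,343],[517,253],[58,128],[335,63],[277,182]])),
      ("scene",[1,0,4],C([[383,128],[190,240],[431,270]]))] if sw==0 else [("side",[0,1,2,3,4],S([[210,343],[517,253],[58,128],[335,63],[277,182]])),("scene",[0,1,4],C([[383,128],[190,240],[431,270]]))],.018,[.6,0,yaw])
    if abs(r).mean()<3: print("pad",yaw,sw,x,r.ravel())
t=np.array([[50,26,0],[50,-26,0],[-50,26,0],[-50,-26,0],[-37,28,-8],[-37,-28,-8]])/1e3
for yaw in(0,1.57,3.1,-1.57,.8,2.3,-.8,-2.3):
    x,r=fit(t,[("side",[1,0,3,2],S([[320,380],[458,322],[510,553],[650,483]])),
      ("scene",[2,3,0,1],C([[38,80],[117,33],[213,180],[291,123]]))],.016,[.6,0,yaw])
    if abs(r).mean()<3: print("term",yaw,x,r.ravel())
E
```

```text
pad 0 1 [0.5819 0.1365 1.5234] [-0.2316  0.007   0.7239 -1.0197 -0.4865 -0.4598 -0.2086 -1.4546  0.2633
  0.6005  0.4596 -1.0917 -0.7601 -1.1249  0.0889  0.3086]
pad 1.57 1 [0.5819 0.1365 1.5234] [-0.2316  0.007   0.7239 -1.0197 -0.4865 -0.4598 -0.2086 -1.4546  0.2633
  0.6005  0.4596 -1.0917 -0.7601 -1.1249  0.0889  0.3086]
pad 3.1 1 [0.5819 0.1365 1.5234] [-0.2316  0.007   0.7239 -1.0197 -0.4865 -0.4598 -0.2086 -1.4546  0.2633
  0.6005  0.4596 -1.0917 -0.7601 -1.1249  0.0889  0.3086]
pad 0.8 1 [0.5819 0.1365 1.5234] [-0.2316  0.007   0.7239 -1.0197 -0.4865 -0.4598 -0.2086 -1.4546  0.2633
  0.6005  0.4596 -1.0917 -0.7601 -1.1249  0.0889  0.3086]
pad 2.3 1 [0.5819 0.1365 1.5234] [-0.2316  0.007   0.7239 -1.0197 -0.4865 -0.4598 -0.2086 -1.4546  0.2633
  0.6005  0.4596 -1.0917 -0.7601 -1.1249  0.0889  0.3086]
pad -2.3 1 [ 0.5819  0.1365 -4.7598] [-0.2316  0.007   0.7239 -1.0197 -0.4865 -0.4598 -0.2086 -1.4546  0.2633
  0.6005  0.4596 -1.0917 -0.7601 -1.1249  0.0889  0.3086]Traceback (most recent call last):
  File "<stdin>", line 16, in <module>
  File "h.py", line 18, in fit
    s=lea
[... 690 characters left out ...]
           ^^^
    df = [f_eval - f0 for f_eval in f_evals]
                                    ^^^^^^^
    f = np.atleast_1d(self.fun(x, *self.args, **self.kwargs))
                      ~~~~~~~~^^^^^^^^^^^^^^^^^^^^^^^^^^^^^^
    return np.atleast_1d(self.fun(x))
                         ~~~~~~~~^^^
    return self.f(x, *self.args, **self.kwargs)
           ~~~~~~^^^^^^^^^^^^^^^^^^^^^^^^^^^^^^
  File "h.py", line 17, in <lambda>
    f=lambda p:np.concatenate([(proj(W(p)[i],n,tool)-px).ravel() for n,i,px in obs])
                                ~~~~^^^^^^^^^^^^^^^^
  File "h.py", line 6, in proj
    c=calibration(name);P=np.atleast_2d(P)
ValueError: time passes only in moves, steps and waits
```

```bash
sed -i 's/c=calibration(name);P=/c=CAL[name];P=/; s/^def proj/CAL={n:calibration(n) for n in("scene","side","wrist")}\ndef proj/' h.py
python3 - <<'E'
from h import *
np.set_printoptions(precision=4,suppress=True)
S=lambda a:(np.array(a)+.5)/4.4-.5+[130,150]
C=lambda a:(np.array(a)+.5)/4.4-.5+[214,170]
t=np.array([[50,26,0],[50,-26,0],[-50,26,0],[-50,-26,0],[-37,28,-8],[-37,-28,-8]])/1e3
x,r=fit(t,[("side",[0,1,2,3,4],S([[320,380],[458,322],[510,553],[650,483],[475,545]])),
      ("scene",[3,2,1,0,5],C([[38,80],[117,33],[213,180],[291,123],[54,104]]))],.016,[.6,0,1.57])
print("term",x,r)
p=np.array([.5819,.1365]);a=1.5234;print("rel pad",R.from_euler('z',-a).apply([*(x[:2]-p),0])*1e3, np.degrees(x[2]-a))
print("stud mid",x[:2]-.037*np.array([np.cos(x[2]),np.sin(x[2])]), get_obs()["ee_rot"])
E
```

```text
term [ 0.5764 -0.0128  1.6468] [[-0.2939 -1.5531]
 [ 0.2801 -1.5396]
 [-0.6787  0.0253]
 [ 1.0907 -0.4698]
 [-0.1075  1.5467]
 [-0.9343 -0.2659]
 [-0.0155 -0.9159]
 [ 0.1188 -0.7361]
 [ 0.8248 -0.8017]
 [-0.2214  0.9689]]
rel pad [-149.4162   -1.5406    0.    ] 7.069525177937618
stud mid [ 0.5792 -0.0497] [-3.1397 -0.0002  0.3678]
```

Request:
step_arm(increments="4 -2.27 0.65 0 0 0;4 -2.27 0.65 0 0 0;4 -2.27 0.65 0 0 0;4 -2.27 0.65 0 0 0;4 -2.27 0.65 0 0 0", claw=-0.75)

```text
time: 0.6
tool_pos: [0.3442, -0.3337, 0.1723]
ee_rot: [-3.141, 0.0, 0.367]
wrist_force: [0.3, 0.2, -0.1]
width: 0.0821
```

Request:
step_arm(increments="4 -2.27 0.65 0 0 0;4 -2.27 0.65 0 0 0;4 -2.27 0.65 0 0 0;4 -2.27 0.65 0 0 0;4 -2.27 0.65 0 0 0")

```text
time: 1.1
tool_pos: [0.49, -0.1558, 0.1398]
ee_rot: [-3.141, 0.001, 0.368]
wrist_force: [0.6, 0.3, -0.7]
width: 0.0824
```

Request:
step_arm(increments="4 -2.27 0.65 0 0 0;4 -2.27 0.65 0 0 0;4 -2.27 0.65 0 0 0;0 0 0 0 0 -0.15;0 0 0 0 0 -0.15")

```text
time: 1.6
tool_pos: [0.5769, -0.0491, 0.1194]
ee_rot: [-3.14, 0.002, 0.677]
wrist_force: [-1.0, -0.2, 0.5]
width: 0.0828
```

Request:
step_arm(increments="0 0 0 0 0 -0.15;0 0 0 0 0 -0.15;0 0 0 0 0 -0.15;0 0 0 0 0 -0.15;0 0 0 0 0 -0.15")

```text
time: 2.1
tool_pos: [0.5765, -0.0508, 0.1202]
ee_rot: [-3.14, 0.0, 1.424]
wrist_force: [0.3, 0.8, -0.3]
width: 0.0826
```

Request:
step_arm(increments="0 0 0 0 0 -0.15;0 0 0 0 0 -0.08;0 0 0 0 0 0;0 0 0 0 0 0")

```text
time: 2.5
tool_pos: [0.5766, -0.0508, 0.1205]
ee_rot: [-3.141, -0.0, 1.646]
wrist_force: [-0.9, -0.6, 0.5]
width: 0.0822
```

```bash
python3 - <<'E'
from h import *
o=get_obs();print(o["tool_pos"],o["ee_rot"])
a=snapshot("wrist");cv2.imwrite("pics/w1.png",cv2.resize(a[:,:,::-1],(768,576),interpolation=cv2.INTER_CUBIC))
E
```

```text
[ 0.57662249 -0.05084602  0.12051985] [-3.14080946e+00 -1.64961189e-04  1.64602096e+00]
```

View pics/w1.png

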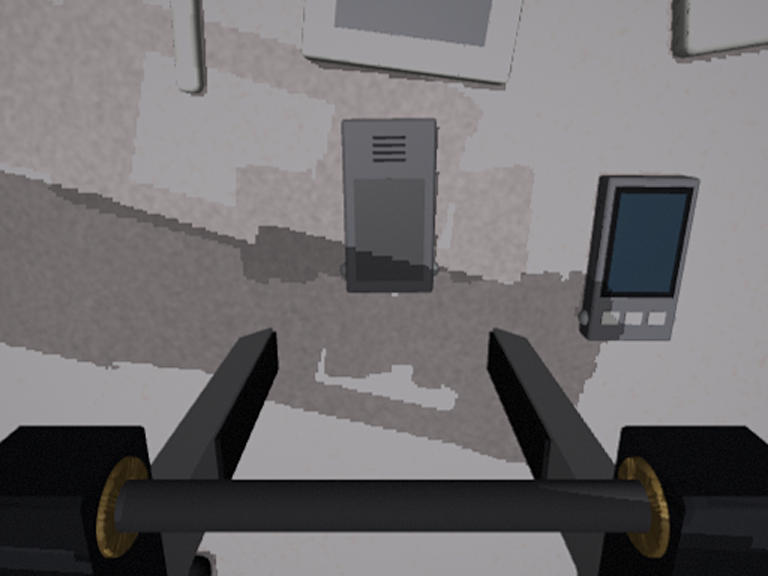

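```bash
python3 - <<'E'
from h import *
np.set_printoptions(precision=4,suppress=True)
tool=([.57662,-.05085,.12052],[-3.1408,-.00016,1.6460])
S=lambda a:(np.array(a)+.5)/1.5-.5
t=np.array([[50,26,0],[50,-26,0],[-50,26,0],[-50,-26,0],[-37,28,-8],[-37,-28,-8]])/1e3
x,r=fit(t,[("wrist",[0,1,2,3,4,5],S([[343,119],[436,118],[349,292],[433,292],[345,269],[436,268]]))],.016,[.576,-.013,1.647],tool);print(x,r)
pad=np.array([[-75,55,0],[-75,-55,0]])/1e3
y,r=fit(pad,[("wrist",[0,1],S([[305,57],[506,82]]))],.018,[.58,.136,1.52],tool);print("pad",y,r)
s,r=fit(t[:4],[("wrist",[0,1,2,3],S([[607,177],[698,180],[588,336],[672,338]]))],.016,[.66,-.013,1.5],tool);print("spare",s,r)
a=y[2];print("rel",R.from_euler('z',-a).apply([*(x[:2]-y[:2]),0])*1e3,np.degrees(x[2]-a))
st=x[:2]-.037*np.array([np.cos(x[2]),np.sin(x[2])]);d=st-np.array(tool[0][:2]);ph=tool[1][2]
print("stud",st,"tool dx dy",d@[np.cos(ph),np.sin(ph)],d@[np.sin(ph),-np.cos(ph)])
E
```

```text
[ 0.5781 -0.0112  1.6569] [[-0.8809 -0.3288]
 [ 1.0804 -0.4174]
 [-1.0453  0.9307]
 [ 0.8156  0.3516]
 [-0.4127 -0.0475]
 [ 0.4217 -0.0118]]
pad [0.5835 0.1383 1.533 ] [[-2.2912 -0.0566]
 [ 2.4804  0.1634]]
spare [ 0.7273 -0.0308  1.6586] [[-0.5637 -0.5006]
 [ 0.967  -3.3037]
 [-0.3287  3.2984]
 [ 0.0852  1.3409]]
rel [-149.5401   -0.3206    0.    ] 7.0960658918072825
stud [ 0.5813 -0.048 ] tool dx dy 0.002448786636315314 0.004885998184851315
```

Request:
step_arm(increments="0.25 0.48 0 0 0 -0.01;0 0 3.5 0 0 0;0 0 3.5 0 0 0;0 0 2.5 0 0 0;0 0 1.5 0 0 0")

```text
time: 3.05
tool_pos: [0.5801, -0.0476, 0.0082]
ee_rot: [-3.138, -0.001, 1.658]
wrist_force: [-1.0, 0.6, 0.9]
width: 0.0825
```

Request:
step_arm(increments="0 0 0.6 0 0 0;0 0 0.25 0 0 0;0 0 0 0 0 0;0 0 0 0 0 0")

```text
time: 3.45
tool_pos: [0.5827, -0.0483, 0.0041]
ee_rot: [3.139, 0.001, 1.658]
wrist_force: [-0.0, 0.0, -0.1]
width: 0.0823
```

```bash
python3 - <<'E'
from h import *
a=snapshot("wrist");cv2.imwrite("pics/w2.png",a[:,:,::-1]);print(get_obs()["tool_pos"])
E
```

```text
[ 0.58264853 -0.04824704  0.00409174]
```

View pics/w2.png

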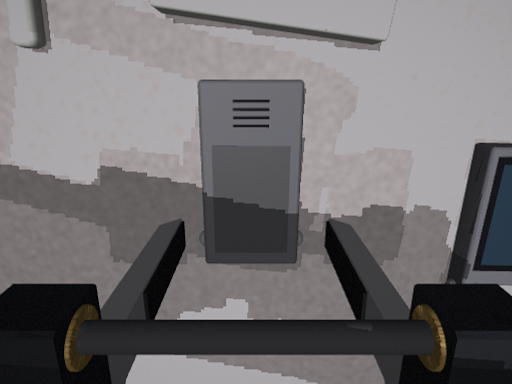

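```bash
python3 - <<'E'
from h import *
np.set_printoptions(precision=1,suppress=True)
o=get_obs();tl=(o["tool_pos"],o["ee_rot"]);Rt=R.from_euler('xyz',tl[1])
print(proj(Rt.apply(np.array([[8,-41,0],[8,41,0],[-8,-41,0],[0,-30,-4],[0,30,-4],[0,-28,-4]])/1e3)+tl[0],"wrist",tl))
E
```

```text
[[184.  222. ]
 [324.8 222. ]
 [185.7 246.8]
 [202.5 237.5]
 [306.3 237.6]
 [205.9 237.5]]
```

Request:
step_arm(increments="0 0 0.2 0 0 0;0 0 0 0 0 0;0 0 0 0 0 0")

```text
time: 3.8
tool_pos: [0.5815, -0.0481, 0.0006]
ee_rot: [3.141, 0.0, 1.658]
wrist_force: [-1.1, -0.1, 0.1]
width: 0.0824
```

Request:
step_arm(increments="0 -0.15 0 0 0 0;0 0 0 0 0 0;0 0 0 0 0 0;0 0 0 0 0 0;0 0 0 0 0 0", claw=1)

```text
time: 4.3
tool_pos: [0.58, -0.0482, 0.0005]
ee_rot: [3.141, 0.0, 1.658]
wrist_force: [0.5, 0.2, 0.2]
width: 0.0576
```

Request:
step_arm(increments="0 0 0 0 0 0;0 0 0 0 0 0")

```text
time: 4.5
tool_pos: [0.58, -0.0482, 0.0004]
ee_rot: [3.142, 0.0, 1.658]
wrist_force: [0.2, 0.5, -0.1]
width: 0.0574
```

Request:
step_arm(increments="0 0 0 0 0 0.07;0 0 0 0 0 0.06;0.7 -0.25 0 0 0 0;0.7 -0.27 0 0 0 0;0.6 0 0 0 0 0")

```text
time: 5.0
tool_pos: [0.5752, -0.0274, 0.0005]
ee_rot: [-3.141, 0.0, 1.529]
wrist_force: [0.5, -1.9, -0.4]
width: 0.0577
```

Request:
step_arm(increments="0 0 0 0 0 0;0.2 0 0 0 0 0;0 0 0 0 0 0")

```text
time: 5.3
tool_pos: [0.5756, -0.0256, 0.0005]
ee_rot: [-3.141, -0.0, 1.528]
wrist_force: [-0.7, 0.4, 1.0]
width: 0.0576
```

Request:
step_arm(increments="0.15 0 0 0 0 0;0 0 0 0 0 0")

```text
time: 5.5
tool_pos: [0.5758, -0.0246, 0.0005]
ee_rot: [3.142, 0.0, 1.528]
wrist_force: [-0.3, -0.7, 0.5]
width: 0.0571
```

Request:
step_arm(increments="0.15 0 0 0 0 0;0 0 0 0 0 0")

```text
time: 5.7
tool_pos: [0.576, -0.0237, 0.0005]
ee_rot: [3.141, 0.001, 1.528]
wrist_force: [-0.5, -3.7, -0.1]
width: 0.0578
```

```bash
python3 - <<'E'
from h import *
a=snapshot("wrist");cv2.imwrite("pics/w3.png",a[:,:,::-1]);o=get_obs();print(o["tool_pos"],o["wrist_force"])
E
```

```text
[ 5.75981834e-01 -2.37129739e-02  4.87516215e-04] [ 0.34529896 -3.48158496  0.22532849]
```

View pics/w3.png

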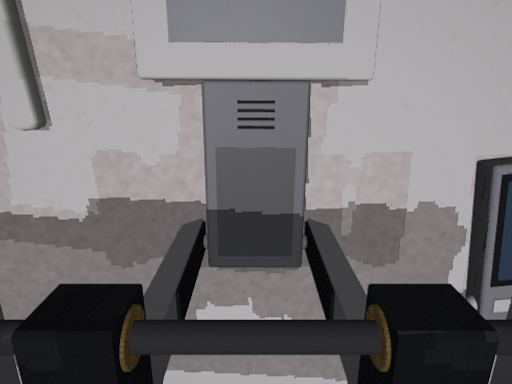

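Request:
step_arm(increments="-0.1 0 -0.75 0 0 0;0 0 -0.75 0 0 0;0.13 0 -0.71 0 0 0;0.13 0 -0.71 0 0 0;0.26 0 -0.66 0 0 0")

```text
time: 6.25
tool_pos: [0.576, -0.0187, 0.0371]
ee_rot: [3.142, 0.0, 1.528]
wrist_force: [-1.0, -1.7, -2.2]
width: 0.0577
```

Request:
step_arm(increments="0.26 0 -0.66 0 0 0;0.38 0 -0.58 0 0 0;0.38 0 -0.58 0 0 0;0.49 0 -0.49 0 0 0;0.49 0 -0.49 0 0 0")

```text
time: 6.75
tool_pos: [0.5773, 0.0016, 0.065]
ee_rot: [3.14, -0.0, 1.527]
wrist_force: [-0.6, -1.3, -0.6]
width: 0.0577
```

```bash
python3 - <<'E'
from h import *
a=snapshot("side");cv2.imwrite("pics/s2.png",cv2.resize(a[60:300,100:400,::-1],None,fx=2,fy=2));o=get_obs();print(o["tool_pos"],o["wrist_force"],o["width"])
E
```

```text
[0.57771464 0.00289913 0.06577604] [ 0.94507195 -0.50011781 -0.4588783 ] 0.057878487377071436
```

View pics/s2.png

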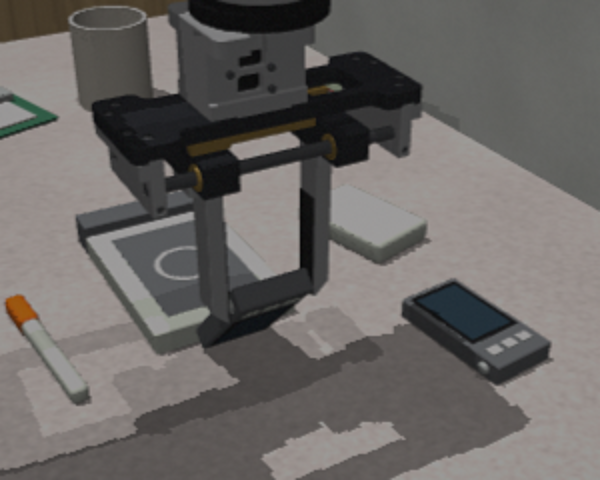

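Request:
step_arm(increments="0.58 0 -0.38 0 0 0;0.58 0 -0.38 0 0 0;0.66 0 -0.26 0 0 0;0.66 0 -0.26 0 0 0;0.71 0 -0.13 0 0 0")

```text
time: 7.3
tool_pos: [0.5783, 0.0339, 0.0785]
ee_rot: [3.142, -0.0, 1.528]
wrist_force: [-0.8, -1.0, -1.0]
width: 0.0578
```

Request:
step_arm(increments="0.71 0 -0.13 0 0 0;0.75 0 0 0 0 0;0.75 0 0 0 0 0;0 0 0 0 0 0;0 0 0 0 0 0")

```text
time: 7.8
tool_pos: [0.5792, 0.0556, 0.0798]
ee_rot: [3.142, -0.0, 1.528]
wrist_force: [-0.8, -0.7, 1.1]
width: 0.057
```

Request:
step_arm(increments="0.6 0 -0.05 0 0 0;0.6 0 0 0 0 0;0.6 0 0.09 0 0 0;0.6 0 0.09 0 0 0;0.58 0 0.19 0 0 0")

```text
time: 8.3
tool_pos: [0.5809, 0.0848, 0.0772]
ee_rot: [3.14, 0.002, 1.528]
wrist_force: [-0.5, -2.8, 3.8]
width: 0.0511
```

Request:
step_arm(increments="0.58 0 0.19 0 0 0;0.53 0 0.29 0 0 0;0.53 0 0.29 0 0 0;0.48 0 0.38 0 0 0;0.48 0 0.38 0 0 0")

```text
time: 8.8
tool_pos: [0.5818, 0.1117, 0.0609]
ee_rot: [3.141, -0.001, 1.528]
wrist_force: [-0.4, -0.5, 0.9]
width: 0.0507
```

```bash
python3 - <<'E'
from h import *
a=snapshot("side");cv2.imwrite("pics/s3.png",cv2.resize(a[60:300,100:400,::-1],None,fx=2,fy=2));o=get_obs();print(o["tool_pos"],o["wrist_force"],o["width"])
E
```

```text
[0.58138099 0.11230469 0.05988833] [1.67990907 1.58826659 2.53796599] 0.05023171226127176
```

View pics/s3.png

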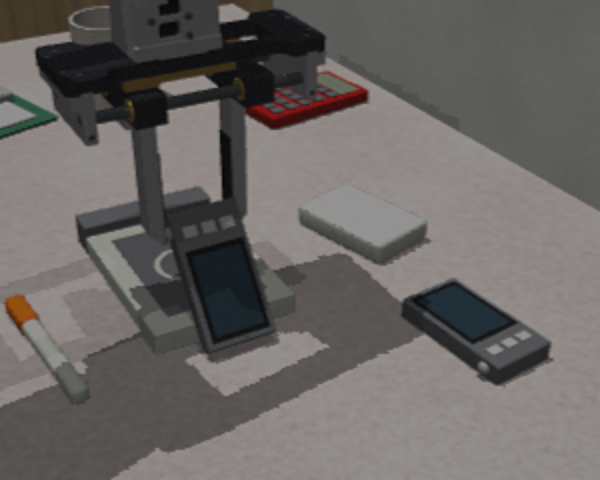

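```bash
python3 - <<'E'
from h import *
np.set_printoptions(precision=3,suppress=True)
m=np.array([[50,26,-8],[50,-26,-8],[-50,26,-8],[-50,-26,-8]])/1e3
px=np.array([[210,350],[275,330],[165,210],[237,197]])/2+[100,60]
p0=np.array([.5827,.1374,.018]);Rp=R.from_euler('z',1.528)
def W(q): # X,Y,Z in fence frame (fence X=0), alpha past vertical, yaw,
    Rt=Rp*R.from_euler('z',q[4])*R.from_euler('y',np.pi/2+q[3])
    return Rt.apply(m)+Rp.apply([q[0]-.075,q[1],q[2]-.018])+p0
f=lambda q:np.r_[(proj(W(q),"side")-px).ravel(),5*q[4],100*q[1]]
s=least_squares(f,[.01,0,.06,.5,0]);q=s.x;print(q,np.degrees(q[3]),f(q))
a=q[3];e=np.array([-np.sin(a),-np.cos(a)]);n=np.array([np.cos(a),-np.sin(a)]) # x_term, z_term(back) in XZ
c=q[[0,2]];print("stud",c-.037*e,"end back",c+.05*e+.008*n,"end screen",c+.05*e-.008*n,"edge dist from back plane",(np.array([0,.018])-c)@n-.008)
o=get_obs();T=Rp.inv().apply(o["tool_pos"]-p0)+[.075,0,.018];print("TCP",T,o["joint_positions"])
E
```

```text
[ 0.014 -0.001  0.042  0.708 -0.034] 40.57845831767466 [-0.962  0.054  0.765 -0.124  0.844  0.754 -0.648 -0.707 -0.172 -0.068]
stud [0.038 0.07 ] end back [-0.012 -0.001] end screen [-0.024  0.009] edge dist from back plane -0.003074433432219189
TCP [0.05 0.   0.06] [0.094 0.251 1.476 0.001 1.416 0.136]
```

Request:
step_arm(increments="0.46 0 0.41 0 0 0;0.42 0 0.45 0 0 0;0.38 0 0.49 0 0 0;0.34 0 0.52 0 0 0")

```text
time: 9.25
tool_pos: [0.582, 0.1273, 0.0417]
ee_rot: [-3.141, -0.0, 1.528]
wrist_force: [0.1, -0.5, 1.4]
width: 0.0499
```

```bash
python3 - <<'E'
from h import *
a=snapshot("side");b=snapshot("wrist")
cv2.imwrite("pics/s4.png",np.hstack([cv2.resize(a[100:260,120:320,::-1],(480,384),interpolation=cv2.INTER_CUBIC),cv2.resize(b[:,:,::-1],(320,240))if 0 else cv2.resize(b[:384,100:420,::-1],(320,384))]));o=get_obs();print(o["tool_pos"],o["wrist_force"],o["width"])
E
```

```text
[0.58157978 0.12732427 0.0410968 ] [-0.43580875 -0.28368788  0.82019319] 0.05075057880080541
```

View pics/s4.png

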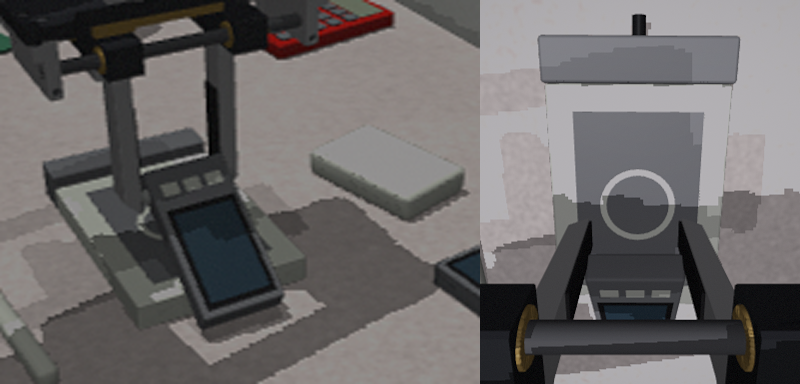

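Request:
step_arm(increments="0.29 0 0.55 0 0 0;0.24 0 0.57 0 0 0;0.19 0 0.55 0 0 0;0 0 0 0 0 0")

```text
time: 9.75
tool_pos: [0.5823, 0.1344, 0.0247]
ee_rot: [-3.141, -0.0, 1.528]
wrist_force: [0.2, 0.5, 0.9]
width: 0.0505
```

Request:
step_arm(increments="0 0 0 0 0 0;0 0 0 0 0 0;0 0 0 0 0 0;0 0 0 0 0 0;0 0 0 0 0 0", claw=-0.8)

```text
time: 10.25
tool_pos: [0.5827, 0.134, 0.0258]
ee_rot: [3.141, 0.0, 1.528]
wrist_force: [0.5, -0.0, -0.2]
width: 0.0835
```

```bash
python3 - <<'E'
from h import *
o=get_obs();print(o["tool_pos"],o["ee_rot"],o["wrist_force"],o["width"])
a=snapshot("side");b=snapshot("wrist")
cv2.imwrite("pics/s5raw.png",a[:,:,::-1]);cv2.imwrite("pics/w5raw.png",b[:,:,::-1])
cv2.imwrite("pics/s5.png",np.hstack([cv2.resize(a[110:260,130:280,::-1],(400,400),interpolation=cv2.INTER_CUBIC),cv2.resize(b[184:384,156:356,::-1],(400,400),interpolation=cv2.INTER_CUBIC)]))
E
```

```text
[0.58265727 0.13395869 0.02582347] [3.14146679e+00 9.89776152e-05 1.52764194e+00] [ 0.49930537 -0.04940099 -0.2010912 ] 0.08350088278771839
```

View pics/s5.png

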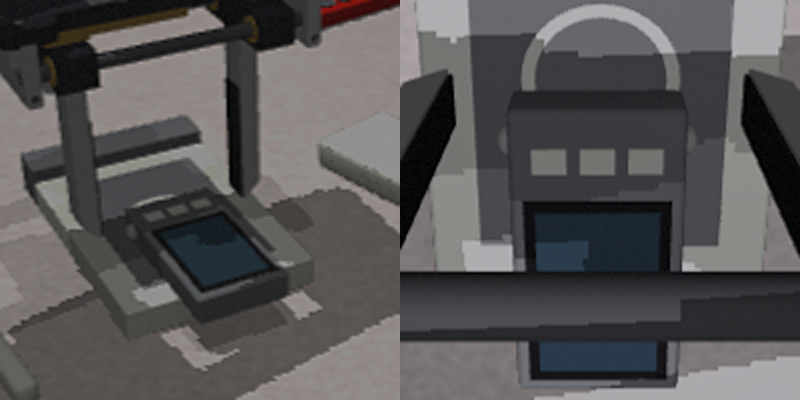

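```bash
python3 - <<'E'
from h import *
np.set_printoptions(precision=4,suppress=True)
tool=([.5827,.1340,.0255],[3.1415,.0001,1.5276])
A=lambda a:(np.array(a)+.5)/2.6667-.5+[130,110]
B=lambda a:(np.array(a)+.5)/2-.5+[156,184]
t=np.array([[50,26,0],[50,-26,0],[-50,26,0],[-50,-26,0],[37,29,-8],[37,-29,-8]])/1e3
p=np.array([.5827,.1374])
for nm,ob in(("w",[("wrist",[0,1,2,3,4,5],B([[110,108],[287,105],[120,387],[278,385],[103,140],[290,138]]))]),("s",[("side",[0,1,2,3],A([[128,208],[210,190],[193,303],[287,262]]))])):
    x,r=fit(t,ob,.034,[.5827,.1,1.528],tool);print(nm,x,R.from_euler('z',-1.528).apply([*(x[:2]-p),0])*1e3,np.degrees(x[2]-1.528));print(r.round(1).tolist())
E
```

```text
w [0.5807 0.0863 1.5356] [-51.1364  -0.1837   0.    ] 0.43752813181244726
[[-2.9, 0.0], [1.0, 0.8], [-0.4, 1.0], [0.7, 1.5], [-1.5, -2.0], [2.1, -1.7]]
s [0.578  0.0837 1.4969] [-53.8481   2.396    0.    ] -1.7827877990263576
[[-1.2, -0.1], [0.4, -1.4], [0.2, -0.4], [0.1, 4.9]]
```

Request:
step_arm(increments="-2 0 0 0 0 0;-1.85 0 0 0 0 0;0 0 0.3 0 0 0;0 0 0.25 0 0 0;0 0 0 0 0 0")

```text
time: 10.85
tool_pos: [0.5805, 0.0963, 0.0196]
ee_rot: [-3.14, -0.0, 1.528]
wrist_force: [-0.2, 0.5, 0.4]
width: 0.0844
```

Request:
step_arm(increments="0 0 0 0 0 0;0 0 0 0 0 0;0 0 0 0 0 0;0 0 0 0 0 0;0 0 0 0 0 0", claw=1)

```text
time: 11.35
tool_pos: [0.581, 0.0958, 0.0204]
ee_rot: [3.141, -0.0, 1.528]
wrist_force: [-0.3, -0.1, 0.9]
width: 0.0518
```

Request:
step_arm(increments="0 0 0 0 0 0;0 0 0 0 0 0")

```text
time: 11.55
tool_pos: [0.581, 0.0958, 0.0203]
ee_rot: [3.141, -0.0, 1.528]
wrist_force: [0.3, 0.4, 0.8]
width: 0.0519
```

Request:
step_arm(increments="0.8 0 0 0 0 0;1.1 0 0 0 0 0;1.3 0 0 0 0 0;1.2 0 0 0 0 0;0.8 0 0 0 0 0")

```text
time: 12.05
tool_pos: [0.5832, 0.1491, 0.0203]
ee_rot: [3.141, 0.0, 1.529]
wrist_force: [0.2, -1.8, 1.8]
width: 0.0519
```

Request:
step_arm(increments="0 0 0 0 0 0;0 0 0 0 0 0")

```text
time: 12.25
tool_pos: [0.5832, 0.149, 0.0203]
ee_rot: [3.141, -0.002, 1.529]
wrist_force: [0.1, 1.5, 1.1]
width: 0.0515
```

```bash
python3 - <<'E'
from h import *
o=get_obs();print(o["tool_pos"],o["ee_rot"],o["wrist_force"],o["width"])
for n in("side","scene","wrist"): cv2.imwrite(f"pics/{n}6.png",snapshot(n)[:,:,::-1])
a=cv2.imread("pics/scene6.png");b=cv2.imread("pics/side6.png")
c=lambda i,x,y:cv2.resize(i[y:y+130,x:x+150],(400,347),interpolation=cv2.INTER_CUBIC)
f=np.hstack([c(a,240,180),c(b,130,120)])
w=cv2.imread("pics/wrist6.png")[150:350,100:412]
cv2.imwrite("pics/f6.png",np.vstack([f,cv2.copyMakeBorder(cv2.resize(w,(390,250)),0,0,0,410,0)]))
E
```

```text
[0.58321533 0.14902476 0.02033894] [ 3.14136672e+00 -1.74952015e-03  1.52873347e+00] [0.08690599 1.5377429  1.07281037] 0.05153415377303201
```

View pics/f6.png

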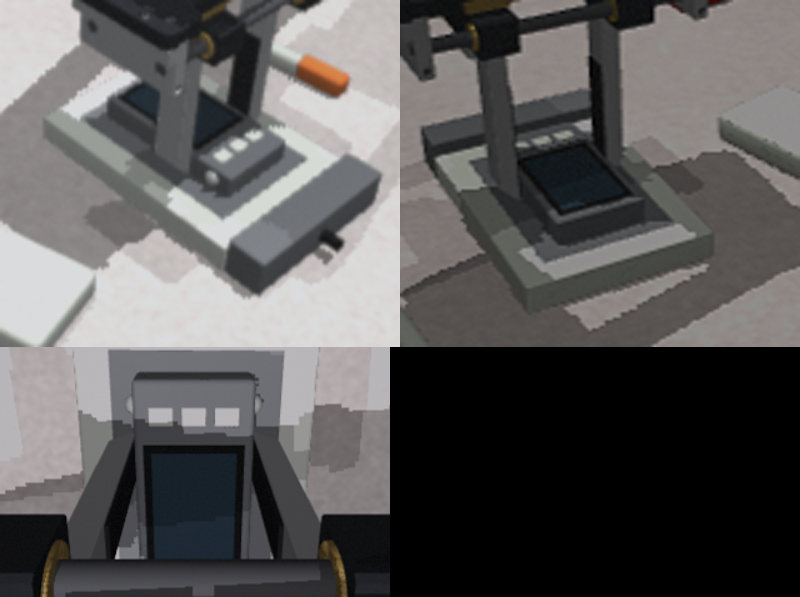

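```bash
python3 - <<'E'
from h import *
np.set_printoptions(precision=4,suppress=True)
tool=([.5832,.1490,.0203],[3.1414,-.0005,1.5285])
K=lambda o:(lambda a:(np.array(a)+.5)/2.6667-.5+o)
A=K([130,120]);C=K([240,180]);B=lambda a:(np.array(a)+.5)/1.25-.5+[100,150]
t=np.array([[50,26,0],[50,-26,0],[-50,26,0],[-50,-26,0],[37,29,-8],[37,-29,-8]])/1e3
p=np.array([.5827,.1374])
W=("wrist",[0,1,4,5],B([[134,33],[255,31],[129,58],[258,58]]))
S=("side",[2,3],A([[130,215],[243,193]]))
D=("scene",[0,1,3,5],C([[285,142],[222,177],[108,97],[211,178]]))
for nm,ob in(("w",[W]),("s",[S]),("c",[D]),("all",[W,S,D])):
    x,r=fit(t,ob,.034,[.5827,.137,1.528],tool);print(nm,R.from_euler('z',-1.528).apply([*(x[:2]-p),0])*1e3,np.degrees(x[2]-1.528));print(r.round(1).tolist())
pad=np.array([[-75,55,0],[-75,-55,0]])/1e3
y,r=fit(pad,[("side",[0,1],A([[127,290],[313,235]]))],.018,[.5827,.1374,1.528]);print("pad side",y)
y,r=fit(pad,[("side",[0,1],A([[127,290],[313,235]])),("scene",[0,1],np.array([[301.2,198.7],[257,224.3]]))],.018,[.5827,.1374,1.528]);print("pad both",y)
E
```

```text
w [ 0.8564 -0.4338  0.    ] 0.407024603956598
[[-2.7, 0.5], [1.2, 1.5], [-0.8, -0.5], [1.3, -1.2]]
s [8.7132 0.2661 0.    ] -7.758489478307912
[[3.1, -0.5], [-4.5, 0.7]]
c [-1.8888  1.665   0.    ] -2.0372129564082697
[[0.5, -0.5], [1.8, 0.7], [-0.4, -1.6], [-2.3, 0.5]]
all [0.6812 0.5586 0.    ] -0.6627241929780101
[[-2.8, -0.1], [1.1, 2.7], [-1.4, -1.2], [0.7, 0.0], [9.9, 2.4], [0.8, 1.4], [1.5, 0.1], [3.4, 1.8], [-0.1, -0.1], [-0.8, 1.7]]
pad side [0.5803 0.1341 1.5233]
pad both [0.5803 0.1371 1.5424]
```

Request:
step_arm(increments="0 0 0 0 0 0;0 0 0 0 0 0;0 0 0 0 0 0;0 0 0 0 0 0;0 0 0 0 0 0", claw=-0.8)

```text
time: 12.9
tool_pos: [0.5832, 0.1473, 0.0202]
ee_rot: [-3.141, 0.0, 1.528]
wrist_force: [-0.2, 0.7, -0.5]
width: 0.0842
```

Request:
step_arm(increments="0 0 -1 0 0 0;0 0 -3 0 0 0;0 0 -4 0 0 0;0 0 -4 0 0 0;0 0 -4 0 0 0")

```text
time: 13.4
tool_pos: [0.5831, 0.1475, 0.1828]
ee_rot: [3.141, -0.0, 1.528]
wrist_force: [0.6, -1.1, -0.1]
width: 0.0847
```

Request:
step_arm(increments="-4 0 -2 0 0 0;-4 0 0 0 0 0;-4 0 0 0 0 0;0 0 0 0 0 0;0 0 0 0 0 0")

```text
time: 13.9
tool_pos: [0.5781, 0.0271, 0.2011]
ee_rot: [3.141, -0.001, 1.526]
wrist_force: [-0.1, 0.1, -0.2]
width: 0.0847
```

```bash
python3 - <<'E'
from h import *
np.set_printoptions(precision=4,suppress=True)
o=get_obs();print(o["tool_pos"],o["ee_rot"],o["wrist_force"],o["width"])
tl=(o["tool_pos"],o["ee_rot"])
w=snapshot("wrist");s=snapshot("side");c=snapshot("scene")
for n,i in(("w7",w),("s7",s),("c7",c)):cv2.imwrite(f"pics/{n}.png",i[:,:,::-1])
def back(px,n,z):
    f=lambda q:(proj([q[0],q[1],z],n,tl)-px).ravel()
    return least_squares(f,[.58,.137]).x
p=np.array([.5827,.1374])
for n,i in(("wrist",w),("side",s),("scene",c)):
    q=i.astype(int);m=((q[:,:,2]-q[:,:,0]>12)&(q[:,:,2]<150)).astype(np.uint8)
    k,l,st,ce=cv2.connectedComponentsWithStats(m)
    for j in range(1,k):
        if st[j,4]>150:
            pts=np.argwhere(l==j)[:,::-1].astype(np.float32)
            box=cv2.boxPoints(cv2.minAreaRect(pts))
            ap=cv2.approxPolyDP(cv2.convexHull(pts),6,True)[:,0]
            P=np.array([back(a,n,.034) for a in ap]);X=R.from_euler('z',-1.528).apply(np.c_[P-p,np.zeros(len(P))])[:,:2]*1e3
            print(n,st[j].tolist(),ap.tolist(),X.round(1).tolist())
E
```

```text
[0.5781 0.0271 0.2011] [ 3.1406 -0.0005  1.5259] [-0.1128  0.1164 -0.2422] 0.08465886131121321
wrist [235, 38, 39, 63, 2398] [[272.0, 100.0], [236.0, 99.0], [235.0, 38.0], [273.0, 38.0]] [[-40.6, -17.7], [-39.6, 18.6], [17.2, 18.5], [17.1, -18.0]]
wrist [370, 172, 33, 51, 1553] [[401.0, 219.0], [370.0, 221.0], [370.0, 175.0], [402.0, 172.0]] [[-170.4, -163.9], [-172.8, -129.4], [-119.3, -124.2], [-116.0, -158.3]]
side [0, 108, 128, 53, 454] [[127.0, 118.0], [0.0, 160.0], [107.0, 108.0]] [[280.1, 15.6], [212.5, 244.6], [347.0, 36.0]]
side [177, 175, 37, 24, 502] [[213.0, 192.0], [191.0, 198.0], [177.0, 180.0], [198.0, 175.0]] [[-40.0, -15.5], [-39.5, 19.1], [17.2, 17.9], [15.8, -16.2]]
side [311, 202, 44, 27, 422] [[354.0, 220.0], [335.0, 228.0], [311.0, 210.0], [327.0, 202.0]] [[-195.6, -152.3], [-197.7, -118.5], [-147.8, -114.9], [-142.3, -146.7]]
scene [380, 19, 93, 69, 2778] [[472.0, 39.0], [437.0, 85.0], [406.0, 83.0], [380.0, 37.0], [388.0, 24.0], [411.0, 19.0], [458.0, 25.0]] [[-321.7, 1244.5], [-175.0, 719.1], [-239.3, 663.9], [-550.9, 992.6], [-638.1, 1175.9], [-624.0, 1325.3], [-450.9, 1394.7]]
scene [493, 57, 19, 42, 288] [[510.0, 57.0], [511.0, 74.0], [497.0, 98.0], [493.0, 74.0]] [[-144.0, 1141.7], [-75.7, 977.5], [-25.4, 759.4], [-111.0, 934.0]]
scene [372, 91, 82, 39, 2104] [[453.0, 114.0], [443.0, 126.0], [415.0, 128.0], [379.0, 116.0], [372.0, 102.0], [391.0, 91.0], [440.0, 93.0]] [[-53.6, 573.8], [-37.3, 493.9], [-74.2, 434.3], [-164.4, 423.7], [-223.8, 479.4], [-233.6, 580.3], [-140.6, 671.9]]
scene [287, 208, 41, 26, 533] [[327.0, 224.0], [312.0, 233.0], [287.0, 216.0], [303.0, 208.0]] [[14.7, 18.0], [13.4, -17.0], [-42.2, -16.3], [-39.5, 19.7]]
scene [163, 214, 39, 26, 513] [[201.0, 228.0], [184.0, 239.0], [163.0, 223.0], [179.0, 214.0]] [[-110.3, -140.9], [-106.4, -175.8], [-159.9, -179.3], [-162.4, -147.2]]
```

```bash
python3 -c "
from bench import *
print(close_job())"
```

```text
the job is handed in; nothing more can be done
None
```

The terminal now lies screen up and flat on the charging pad, and I have let go of it and handed the job in at about 14 s. The robot is clear of everything.

**How it went:**
- I pinched the terminal by its studs, squared it up and pushed it against the pad's front edge; about 3.5 N showed on contact. I then tipped it up on end there.
- While tipping it over the edge, the fingers slipped off the studs and gripped the terminal's body instead. I carried on with that grip until it was nearly flat, then let it down. It came to rest overhanging the front edge by roughly 25 mm.
- I took hold of its body again, slid it about 52 mm to the middle of the pad, and released it.

**Last checks:**
- **Position:** after release, the screen's corners seen by all three cameras put the terminal within about 1–2 mm of the pad's middle. It is square to within about 1–2°.
- **Disagreement:** earlier fits from single cameras, made while the fingers were still in view, differed by a few mm and degrees. The side camera was worst at 9 mm and 8°, from a corner I misread beside a finger.
- **Forces:** the wrist force stayed below about 5 N in every reading I took.
- **Other terminal:** the gripper never came near it, and it appears in the later pictures. I did not measure its final position separately.

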